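# Index the rotary drilling table by one hole

## Task

Press in the sprung plunger in the guard cup on the indexing table with a fingertip, swing the table clockwise (seen from above) to the very next hole, and let the plunger spring back up so that its pin locks the table there. Do not turn the table backwards or on past that hole, leave the loose plug standing in the middle of the table, do not lift anything, and leave everything else on the bench where it is.

Things in the scene. Friction and masses are not known exactly. Their poses are not given: they have to be found in the camera images.
- plunger_top (a point): Centre of the flat top of the index plunger's press cap, a round bare-steel cap 48 mm across, captive inside the guard cup on the turning plate. Moves with the cap; turns with the plate on a circle of 80 mm radius about table_axis. At rest 64 mm above the bench, 16 mm above the plate and 14 mm below the cup's rim.
- cup_rim (a point): Centre of the mouth of the guard cup, 78 mm above the bench: a dark upright round cup, open at the top, the only cup on the plate (bore 60 mm, outside 70 mm, 30 mm tall), fixed to the turning plate around the press cap. A fingertip inside it can press the cap down and push sideways on the cup's wall to swing the plate.
- plunger (a joint): How far the plunger is pressed down, m: 0 at rest with the pin up in a hole, 0.014 fully in. Sprung: about 3 N to start, 8 N fully in. Beyond 0.010 the pin is clear of its hole. Let go between holes it stays down at about 0.010, the pin rubbing under the fixed ring, and springs up by itself to about 0 when the pin comes under a hole (within about 3 mm).
- rotor (a joint): Angle of the turning plate, rad: 0 at the start with the pin in its first hole, growing clockwise seen from above. The next hole clockwise is at 1.047 (60 degrees). With the pin in a hole the plate is locked but for about 0.02 of play; with the pin out it turns against slight friction (about 1 N at the cup) and stays where it is left.
- table_axis (a point): On the upright axis of the indexing table, in the top face of its turning plate, 48 mm above the bench. The plate is bright aluminium, 216 mm across; it carries the guard cup with the plunger, five fixed brass blanks (32 mm across, 34 mm tall) at the other 60-degree places of the same 80 mm circle, and a loose plug at the centre.
- fixture: The fixed part of the indexing table; origin on its axis at bench height. Grey base 300 mm square, 12 mm thick, and round the plate a fixed steel ring, 288 mm across, top 50 mm above the bench, with six holes 60 degrees apart. Its x axis points outward along a level rotary tool (50 mm thick, top 100 mm above the bench) cradled just outside the ring.
- pin_tip (a point): Tip of the plunger's index pin (10 mm thick, round end), 124.5 mm from the table axis straight outward from the cup; at rest it shows 4 mm above the ring through the hole.
- next_hole (a point): Centre of the mouth of the next hole clockwise (seen from above) in the fixed ring, 124.5 mm from the table axis, 50 mm above the bench.
- centre_plug: Loose steel plug, 23 mm across, 45 mm tall, standing in a low collar at the middle of the turning plate; origin at its foot, 48 mm above the bench. To be left standing there.
- spare_blank: Loose brass blank, 32 mm across, 34 mm tall, standing on a corner of the table's base; origin at the centre of its foot. Bystander.
- driver: Loose screwdriver lying on the bench. Bystander.
- spanner: Loose spanner lying on the bench. Bystander.
- blank_bin: Small orange open bin 110 x 90 x 50 mm on the bench. Bystander.
- oil: White bottle 48 mm across, 120 mm tall on the bench. Bystander.
- tape: Roll of tape 90 mm across, 22 mm high, lying on the bench. Bystander.

How it is judged:
On the way, in this order (a step that is already met when the one before it is completed fails the run):
1. the plunger is pressed in far enough to free the pin while the table is still at its first hole (value of joint plunger above 0.009 m and value of joint rotor below 0.12 rad), for 0.05 s.
2. the table has swung to the next hole and the pin has sprung up in it (value of joint rotor between 1.017 and 1.077 rad and value of joint plunger below 0.003 m), for 0.2 s.
At the end, for the whole second after the job is handed in: The plate stands 60 degrees clockwise of its start (1.047 rad within 0.03), at rest, the plunger up again (within 3 mm) with its pin in the next hole (within 5 mm), the plug still upright in its collar (not lifted 4 mm, tilted under 0.1 rad), each bystander within 20 mm of its start (all of step 2 and horizontal distance between pin_tip and next_hole below 0.005 m and velocity of joint rotor between -0.05 and 0.05 rad/s and z of centre_plug in the frame of table_axis below 0.004 m and angle between centre_plug's own z axis and vertical below 0.1 rad and distance of each of spare_blank, driver, spanner, blank_bin, oil, tape from where it was at the start of the episode below 0.02 m); the robot touches nothing.
It fails at once if the table is turned backwards or well past the next hole (value of joint rotor below -0.2 rad or value of joint rotor above 1.35 rad).
It fails at once if the centre plug is lifted out or tipped (z of centre_plug in the frame of table_axis above 0.01 m or angle between centre_plug's own z axis and vertical above 0.35 rad).
It fails at once if a bystander is disturbed or lifted (distance of any of spare_blank, driver, spanner, blank_bin, oil, tape from where it was at the start of the episode above 0.03 m).
It also fails if it takes over 42 s, if anything falls off the work surface, if the arm or the gripper's body presses on something with over 40 N, if the wrist force passes 120 N, or if a joint passes its speed limit or range.

## Robot

A 6-joint arm with a two-finger parallel gripper is mounted at the origin on the work surface. World frame = base frame: x ahead of the robot, y to its left, z up, the work surface at z = 0. Lengths are in m, angles in rad, forces in N, time in s.
With the tool pointing down it reaches from about 0.375 to 0.9 m from the base axis. Payload 3.1 kg.
Tool frame: the origin (TCP) lies between the finger pads; the fingertips stand 8 mm ahead of it and the grasp point (between the pads) lies 11 mm behind it; z points along the fingers, y is the line along which they close (so a half turn about z gives the same grasp; the last joint's range is limited). The gripper opens to 87 mm and grips with 3 to 60 N. Pads are 19 mm wide; open, the fingers measure 117 mm over their backs; the gripper's body (75 mm by 190 mm) begins 51 mm behind the grasp point.
Start: joints at [1.089, 0.527, 1.433, -0, 1.181, -0.178], TCP at [0.187, 0.596, 0.231] pointing down, gripper open.
Joint ranges: [-3.08, 3.08], [-0.75, 2.2], [0.22, 2.44], [-1.43, 4.57], [0, 2.65], [-2.85, 2.85]. Speed limits (rad/s): [2.79, 2.79, 3.14, 3.14, 3.14, 3.14].

## Interface

Orientations are given as a unit quaternion [x, y, z, w].
In Python, from rig import robot, vision, job gives the robot as it stands.
- The arm moves only by the shell command python3 -m handwheel 'ROWS' [OPENING] [FORCE]. ROWS is JSON, a list of rows, each a list of 4 numbers: the shift along the tool's x, y, z as a fraction of full scale, then the turn about the tool's z as a fraction of full scale. A call has 1 to 20 rows; each row is the pose to reach, as a shift and turn from the pose commanded when the call began, along the tool's axes at that moment, turning the shorter way round; what a row does not reach only later rows make up. Full scale, the value 1, is 300 mm for a shift and 2 pi rad for a turn. A row lasts 1/12 s, in which the tool goes at most 41.7 mm and 7.16 degrees, less where a joint would pass 70% of its speed; a pose out of reach is approached as far as the arm can. A call with a number of a shift or a turn outside -1 to 1 is refused whole. A call with a gripper value outside its range is refused whole. OPENING is the opening in per cent of the stroke, from 0 (shut) to 100 (fully open), set as the call begins (- or left out, the last holds). The fingers move at their own pace and stop on an object; FORCE is the grip in N (left out, the last holds). Time passes only in rows, so rows that repeat a pose let the fingers close. It gives the time, the measured TCP pose, the force, the opening and the grip force at its end, in the units of the state.
- robot.get_obs(): the state, without advancing time (a new reading comes with each control period).
- vision.camera(name): name is "scene" or "top" or "wrist"; returns a dict with "frame" (420x560x3 uint8, red, green, blue), "K" (3x3 intrinsics, pixels), "k1" (the pictures are not rectified: a ray, as slopes to the right and down, at radius r is drawn at 1 + k1 r^2 times it, then the intrinsics apply), "cam_to_world" (4x4, takes a point from camera to world coordinates); the wrist camera has in their place "hand_eye" (4x4, takes a point from camera to tool coordinates, whose origin is the TCP and whose axes are the flange's). Camera axes: x right, y down, z forward; pixel columns grow to the right and rows downward; lengths in m; the calibration is good to about 2 mm. A picture is of the moment at which its call begins: read the wrist's pose just before it. There is no depth.
- job.hand_in(): hands the job in; it is judged then, once.
Trained networks look in the newest picture that a camera, given by its name, has taken for a name from the list of things; names that differ only in an ending like _2 or _b are one class to them, and where a whole thing is asked for, a point or a joint stands for the part that bears it (a point fixed in the world has none). Each returns a list of dicts, best first, with "conf" (0 to 1); they miss things now and then, are a little off and sometimes report something else, mostly with a low value. They report only what shows in the picture. A call takes as long as a camera call.
- vision.look_for(camera, label): "point" ([row, column] in pixels, amid what is visible of it).
- vision.outline_of(camera, label): "mask" (420x560 bool, what is visible of it) and "point" ([row, column] in pixels, amid what is visible of it).
The state is a dict: "time": time; "q": joint angles; "joint_velocities": joint speeds; "joint_torque": joint torques, N m; "position": TCP position; "tool_rot": TCP orientation; "ft_force": force on the tool from outside, world axes, zero at the start; "moment": the same for the moment, N m; "grip_width": finger opening in m; "grip_force": force on a finger pad.
Only numpy, scipy, OpenCV 4.12 (cv2) and the standard library are available. Lean on these libraries where they do the work, as an engineer would, in place of code of your own. Each camera call takes 0.05 s, during which the arm holds its last target. There are 200 camera calls.

## Working session

There is one attempt and no reset: what is moved stays moved. The work goes in short steps, Python scripts to look and compute and a shell command to move; the robot and the scene stay as the last step left them, time stands still between calls to the robot, and variables do not carry over. Pictures are saved under pics/ and viewed, at most 10 in all, crops included, and the job is handed in when it is done.

```bash
ls; mkdir -p pics; cat > h.py <<'E'
import numpy as np, cv2
from rig import robot, vision, job
from scipy.spatial.transform import Rotation as R
def pose():
    o=robot.get_obs(); T=np.eye(4); T[:3,:3]=R.from_quat(o["tool_rot"]).as_matrix(); T[:3,3]=o["position"]; return T
def cam(name):
    T=pose(); c=vision.camera(name)
    c["T"]=T@c["hand_eye"] if name=="wrist" else np.array(c["cam_to_world"]); return c
def ray(c,pt,z):
    K=np.array(c["K"],float); d=np.array([c["k1"],0,0,0,0],float)
    # opencv model: same 1+k1 r^2
    u=cv2.undistortPoints(np.array([[[pt[1],pt[0]]]],float),K,d)[0,0]
    v=c["T"][:3,:3]@np.array([u[0],u[1],1]); o=c["T"][:3,3]
    return o+v*(z-o[2])/v[2]
def proj(c,p):
    q=np.linalg.inv(c["T"])@np.append(p,1); r,_=cv2.projectPoints(q[None,:3],np.zeros(3),np.zeros(3),np.array(c["K"],float),np.array([c["k1"],0,0,0,0],float)); return r[0,0][::-1]
E
python3 - <<'E'
from h import *
np.set_printoptions(precision=4,suppress=True)
print(pose())
Z=dict(cup_rim=.078,plunger_top=.064,centre_plug=.07,pin_tip=.054,next_hole=.05,fixture=.05,spare_blank=.017,oil=.06)
for n in("top","scene"):
    c=cam(n); cv2.imwrite(f"pics/{n}.png",c["frame"][:,:,::-1])
    for l,z in Z.items():
        for r in vision.look_for(n,l)[:2]: print(n,l,r["conf"],r["point"],ray(c,r["point"],z))
o=robot.get_obs();print(o["time"],o["grip_width"])
E
```

```text
pics
[[-0.9542  0.2992 -0.001   0.1866]
 [ 0.2992  0.9542 -0.0019  0.5957]
 [ 0.0004 -0.0021 -1.      0.2296]
 [ 0.      0.      0.      1.    ]]
top cup_rim 0.76 [188.2, 262.7] [0.5485 0.0429 0.078 ]
top centre_plug 0.52 [181.5, 263.8] [0.5678 0.0405 0.07  ]
top pin_tip 0.76 [204.0, 286.0] [ 0.5105 -0.0188  0.054 ]
top pin_tip 0.62 [275.9, 113.6] [0.3149 0.4382 0.054 ]
top next_hole 0.75 [203.9, 283.1] [ 0.5112 -0.0111  0.05  ]
top next_hole 0.63 [174.0, 272.2] [0.5923 0.0187 0.05  ]
top fixture 0.75 [177.7, 273.4] [0.5822 0.0154 0.05  ]
top spare_blank 0.7 [176.6, 273.5] [0.5919 0.0154 0.017 ]
top spare_blank 0.64 [214.9, 206.4] [0.4834 0.1994 0.017 ]
top oil 0.66 [163.4, 440.5] [ 0.6258 -0.4428  0.06  ]
scene cup_rim 0.7 [230.6, 266.5] [0.5725 0.0797 0.078 ]
scene cup_rim 0.69 [374.8, 344.4] [0.6655 0.4783 0.078 ]
scene plunger_top 0.49 [206.7, 269.4] [ 0.5069 -0.0073  0.064 ]
scene centre_plug 0.43 [250.5, 242.5] [0.6525 0.0975 0.07  ]
scene centre_plug 0.3 [142.8, 243.2] [ 0.4012 -0.3233  0.07  ]
scene pin_tip 0.51 [204.4, 268.4] [ 0.4974 -0.0273  0.054 ]
scene pin_tip 0.17 [249.4, 240.5] [0.6476 0.0774 0.054 ]
scene next_hole 0.62 [250.6, 243.2] [0.6425 0.0812 0.05  ]
scene fixture 0.89 [249.9, 240.1] [0.6475 0.0748 0.05  ]
scene fixture 0.66 [255.5, 324.5] [0.4905 0.208  0.05  ]
scene spare_blank 0.55 [256.3, 323.3] [0.4734 0.1852 0.017 ]
scene oil 0.91 [151.7, 168.2] [ 0.6198 -0.4339  0.06  ]
scene oil 0.21 [140.2, 244.5] [ 0.3813 -0.3498  0.06  ]
0.9 0.08695363168021046
```

```bash
python3 - <<'E'
import cv2
a=cv2.imread("pics/top.png")[110:270,170:380];b=cv2.imread("pics/scene.png")
cv2.imwrite("pics/top2.png",cv2.resize(a,None,fx=3.7,fy=3.7,interpolation=cv2.INTER_CUBIC))
E
```

```text
(no output)
```

View pics/top2.png

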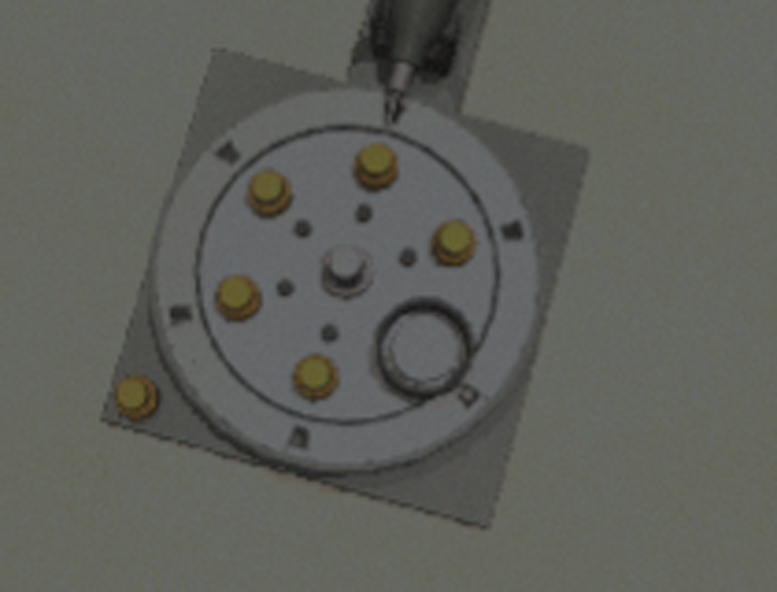

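View pics/scene.png

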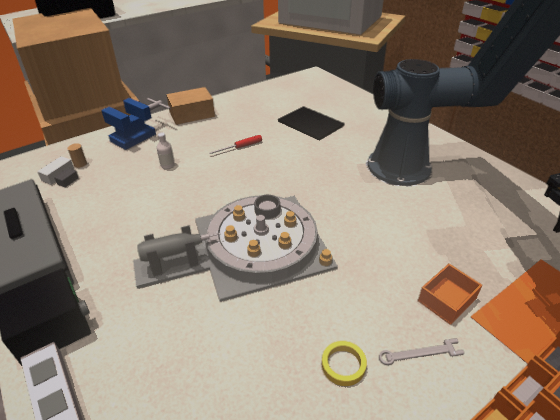

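The top view shows the plate centre at pixel (184, 264) (row, column) and the cup at about (204, 285), lower right. Clockwise takes the cup towards the near-left blank, and the next hole is at about (228, 251). The scene view agrees.

```bash
python3 - <<'E'
from h import *
np.set_printoptions(precision=4,suppress=True)
c=cam("top"); T=pose()
f=lambda x,y,z: ray(c,(110+y/3.7,170+x/3.7),z)
ax=f(347,275,.048); cup=f(424,347,.078); hole=f(299,437,.05); pin=f(468,395,.052)
a2=f(347,281,.050)
print(ax,cup,hole,pin)
for n,p in(("cup",cup),("hole",hole),("pin",pin)):
    d=(p-ax)[:2]; print(n,np.hypot(*d),np.degrees(np.arctan2(d[1],d[0])))
print("tool shift to above cup", T[:3,:3].T@(cup-T[:3,3])/.3)
E
```

```text
[0.5643 0.0412 0.048 ] [ 0.5079 -0.0145  0.078 ] [0.4458 0.0743 0.05  ] [ 0.4768 -0.0469  0.052 ]
cup 0.07920672521516721 -135.341317992655
hole 0.12301722651236273 164.39020908040692
pin 0.1241455968375891 -134.8226096367196
tool shift to above cup [-1.6301 -1.623   0.5085]
```

```bash
python3 -m handwheel '[[-0.8,-0.8,0,0],[-0.8,-0.8,0,0],[-0.8,-0.8,0,0],[-0.8,-0.8,0,0],[-0.8,-0.8,0,0],[-0.8,-0.8,0,0],[-0.8,-0.8,0,0],[-0.8,-0.8,0,0],[-0.8,-0.8,0,0]]' 0 20
python3 -m handwheel '[[-0.83,-0.82,0.15,0],[-0.83,-0.82,0.15,0],[-0.83,-0.82,0.15,0],[-0.83,-0.82,0.15,0],[-0.83,-0.82,0.15,0],[-0.83,-0.82,0.15,0],[-0.83,-0.82,0.15,0],[-0.83,-0.82,0.15,0],[-0.83,-0.82,0.15,0],[-0.83,-0.82,0.15,0],[-0.83,-0.82,0.15,0],[-0.83,-0.82,0.15,0]]'
python3 - <<'E'
from h import *
np.set_printoptions(precision=4,suppress=True)
print(pose())
c=cam("wrist"); im=c["frame"][:,:,::-1].copy()
for l,z in dict(cup_rim=.078,plunger_top=.064,centre_plug=.093,pin_tip=.054).items():
    for r in vision.look_for("wrist",l)[:2]: print(l,r["conf"],r["point"],ray(c,r["point"],z))
print("proj cup",proj(c,[.5079,-.0145,.078]),"tip",proj(c,(c["T"]@np.linalg.inv(c["hand_eye"])@[0,0,.008,1])[:3]))
cv2.imwrite("pics/w1.png",im)
E
```

```text
time: 1.7
position: [0.3467, 0.2911, 0.2308]
tool_rot: [0.154, 0.988, -0.001, 0.001]
ft_force: [0.4, 0.6, -0.2]
grip_width: 0.0348
grip_force: 0.0
time: 2.7
position: [0.5073, -0.0126, 0.1854]
tool_rot: [0.151, 0.988, 0.0, -0.001]
ft_force: [-0.8, -0.6, -0.6]
grip_width: 0.0008
grip_force: 0.0
[[-0.9543  0.299  -0.0014  0.5073]
 [ 0.299   0.9543  0.0009 -0.0126]
 [ 0.0016  0.0004 -1.      0.1854]
 [ 0.      0.      0.      1.    ]]
cup_rim 0.68 [201.4, 371.0] [0.5166 0.0523 0.078 ]
plunger_top 0.94 [212.3, 277.0] [ 0.5078 -0.0163  0.064 ]
centre_plug 0.88 [251.1, 367.7] [0.5465 0.039  0.093 ]
pin_tip 0.87 [211.4, 273.2] [ 0.5088 -0.0198  0.054 ]
proj cup [216.7934 279.1983] tip [272.8206 281.9395]
```

View pics/w1.png

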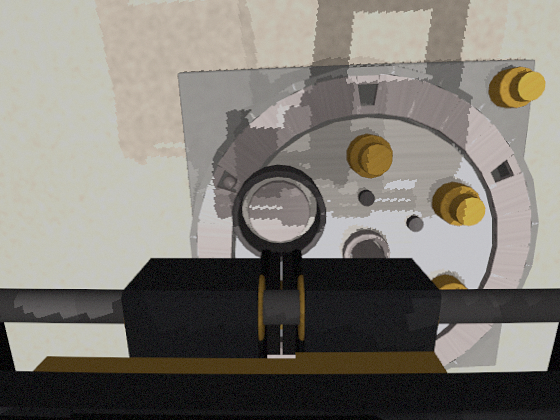

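The wrist view shows the cup mouth centred at about (210, 280) with the bare cap inside. This fits the top estimate to within 2 mm. I'll go down into the cup.

```bash
python3 -m handwheel '[[-0.005,-0.009,0.1,0],[-0.005,-0.009,0.2,0],[-0.005,-0.009,0.3,0],[-0.005,-0.009,0.34,0],[-0.005,-0.009,0.36,0],[-0.005,-0.009,0.36,0]]'
python3 -m handwheel '[[0,0,0.02,0],[0,0,0.04,0],[0,0,0.055,0],[0,0,0.055,0],[0,0,0.055,0]]'
```

```text
time: 3.45
position: [0.508, -0.016, 0.0765]
tool_rot: [0.151, 0.989, 0.0, -0.001]
ft_force: [-0.3, 0.5, -0.3]
grip_width: 0.0004
grip_force: 0.0
time: 3.87
position: [0.5099, -0.0166, 0.0618]
tool_rot: [0.151, 0.988, 0.0, 0.001]
ft_force: [0.5, 1.5, 5.4]
grip_width: 0.0004
grip_force: 2.8
```

```bash
python3 -m handwheel '[[0,0,0.007,0],[0,0,0.009,0],[0,0,0.009,0]]'
```

```text
time: 4.12
position: [0.51, -0.0167, 0.0594]
tool_rot: [0.151, 0.988, 0.0, 0.002]
ft_force: [0.9, 1.9, 6.6]
grip_width: 0.0004
grip_force: 3.2
```

```bash
python3 -m handwheel '[[0,0,0.003,0],[0,0,0.005,0],[0,0,0.005,0]]'; python3 - <<'E'
from h import *
Rt=pose()[:3,:3]
t=lambda p: np.radians(-135.3-p)
for p in range(0,81,5):
    d=80*np.array([np.cos(t(p))-np.cos(t(0)),np.sin(t(p))-np.sin(t(0)),0]); print(p,np.round(d,1),np.round((Rt.T@d/300)[:2],3))
E
```

```text
time: 4.37
position: [0.5102, -0.0169, 0.0584]
tool_rot: [0.151, 0.988, -0.0, 0.002]
ft_force: [0.8, 1.2, 8.5]
grip_width: 0.0006
grip_force: 4.4
0 [0. 0. 0.] [0. 0.]
5 [-4.7  5.2  0. ] [0.02  0.012]
10 [-8.9 10.7  0. ] [0.039 0.025]
15 [-12.6  16.6   0. ] [0.057 0.04 ]
20 [-15.8  22.8   0. ] [0.073 0.057]
25 [-18.5  29.3   0. ] [0.088 0.075]
30 [-20.5  36.    0. ] [0.101 0.094]
35 [-22.   42.8   0. ] [0.113 0.114]
40 [-22.9  49.7   0. ] [0.122 0.135]
45 [-23.1  56.7   0. ] [0.13  0.157]
50 [-22.8  63.7   0. ] [0.136 0.18 ]
55 [-21.8  70.6   0. ] [0.14  0.203]
60 [-20.3  77.4   0. ] [0.142 0.226]
65 [-18.2  84.    0. ] [0.142 0.249]
70 [-15.5  90.5   0. ] [0.139 0.272]
75 [-12.2  96.6   0. ] [0.135 0.295]
80 [ -8.4 102.5   0. ] [0.129 0.318]
```

Fully in at 8.5 N. I'll swing about 40° of tip travel with it pressed.

```bash
python3 -m handwheel '[[0.01,0.006,0,0],[0.02,0.012,0,0],[0.03,0.018,0,0],[0.039,0.025,0,0],[0.048,0.032,0,0],[0.057,0.04,0,0],[0.065,0.048,0,0],[0.073,0.057,0,0],[0.081,0.066,0,0],[0.088,0.075,0,0],[0.095,0.084,0,0],[0.101,0.094,0,0],[0.107,0.104,0,0],[0.113,0.114,0,0],[0.113,0.114,0,0]]'
python3 - <<'E'
from h import *
c=cam("top")
cv2.imwrite("pics/t3.png",cv2.resize(c["frame"][110:270,170:380,::-1],None,fx=3.7,fy=3.7,interpolation=cv2.INTER_CUBIC))
E
```

```text
time: 5.62
position: [0.488, 0.0261, 0.0583]
tool_rot: [0.151, 0.988, -0.0, 0.002]
ft_force: [-0.7, -0.4, 9.5]
grip_width: 0.0005
grip_force: 4.8
```

View pics/t3.png

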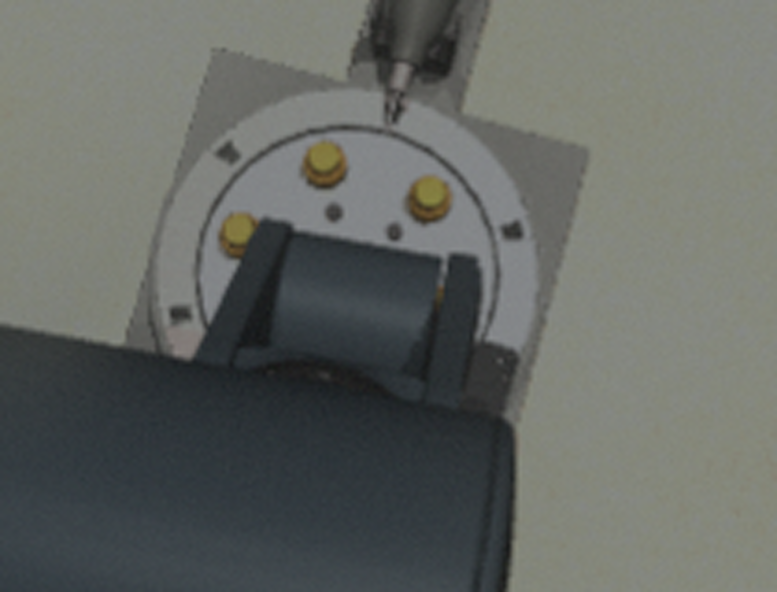

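The plate has turned about 30° clockwise (blank now at crop (323, 163), about halfway between the places). I'll lift the tip off the cap but keep it inside the rim, then push on the cup wall.

```bash
python3 -m handwheel '[[0,0,-0.03,0],[0,0,-0.062,0],[0,0,-0.062,0],[0.005,0.01,-0.062,0],[0.009,0.021,-0.062,0],[0.013,0.032,-0.062,0],[0.017,0.043,-0.062,0],[0.02,0.054,-0.062,0],[0.023,0.066,-0.062,0],[0.025,0.077,-0.062,0],[0.027,0.089,-0.062,0],[0.027,0.089,-0.062,0]]'
python3 -m handwheel '[[0.001,0.005,0,0],[0.001,0.009,0,0],[0.002,0.014,0,0],[0.002,0.018,0,0],[0.002,0.023,0,0],[0.002,0.023,0,0]]'
```

```text
time: 6.67
position: [0.4874, 0.054, 0.0752]
tool_rot: [0.151, 0.989, -0.0, 0.0]
ft_force: [0.3, 0.0, 0.1]
grip_width: 0.0005
grip_force: 0.2
time: 7.17
position: [0.4892, 0.0602, 0.0753]
tool_rot: [0.151, 0.989, -0.0, 0.001]
ft_force: [0.3, -4.5, -1.7]
grip_width: 0.0002
grip_force: 1.8
```

```bash
python3 - <<'E'
from h import *
c=cam("top")
cv2.imwrite("pics/t4.png",cv2.resize(c["frame"][110:270,170:380,::-1],None,fx=3.7,fy=3.7,interpolation=cv2.INTER_CUBIC))
print(robot.get_obs()["ft_force"],pose()[:3,3])
E
```

```text
[ 1.55448487 -4.26875167 -2.27729975] [0.48916401 0.06031199 0.07534036]
```

View pics/t4.png

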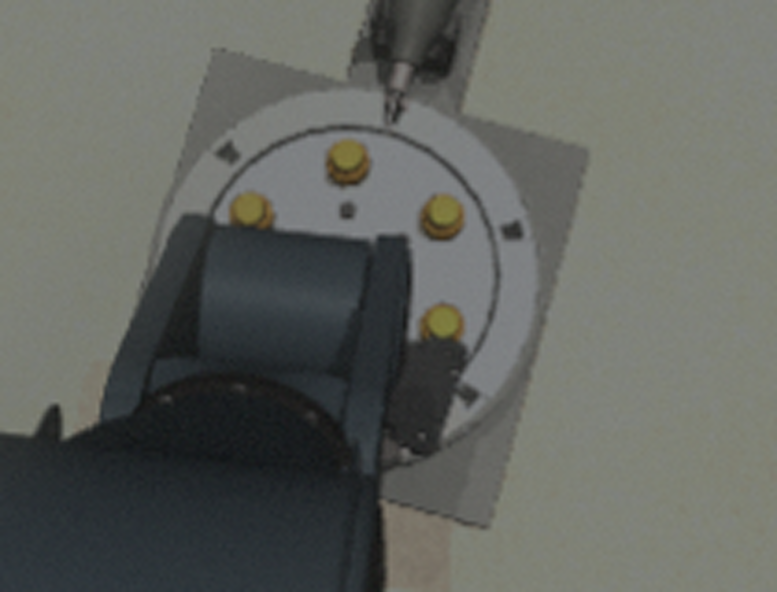

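The top blank is at crop (347, 160) and must reach (376, 165), so the plate is at about 44° and the tip leads by about 15°. I'll go on slowly.

```bash
python3 -m handwheel '[[0,0.005,0,0],[0,0.009,0,0],[0,0.014,0,0],[0,0.018,0,0],[0,0.023,0,0],[-0.001,0.028,0,0],[-0.001,0.032,0,0],[-0.002,0.037,0,0],[-0.002,0.041,0,0],[-0.003,0.046,0,0],[-0.003,0.046,0,0]]'
python3 -m handwheel '[[0,0.003,0,0],[-0.001,0.006,0,0],[-0.001,0.009,0,0],[-0.001,0.009,0,0]]'
python3 -m handwheel '[[0,0.003,0,0],[-0.001,0.006,0,0],[-0.001,0.009,0,0],[-0.001,0.009,0,0]]'
```

```text
time: 8.13
position: [0.4934, 0.0729, 0.0754]
tool_rot: [0.151, 0.988, -0.001, -0.0]
ft_force: [0.3, -3.2, 0.3]
grip_width: 0.0004
grip_force: 1.6
time: 8.47
position: [0.4941, 0.0753, 0.0754]
tool_rot: [0.151, 0.989, -0.001, -0.0]
ft_force: [0.2, -5.6, -0.1]
grip_width: 0.0004
grip_force: 2.1
time: 8.8
position: [0.4952, 0.0793, 0.0754]
tool_rot: [0.151, 0.988, 0.0, -0.0]
ft_force: [-0.1, -0.0, -0.6]
grip_width: 0.0005
grip_force: 0.0
```

```bash
python3 -m handwheel '[[0,0.003,0,0],[-0.001,0.006,0,0],[-0.001,0.006,0,0]]'
python3 -m handwheel '[[0,0.003,0,0],[-0.001,0.006,0,0],[-0.001,0.006,0,0]]'
```

```text
time: 9.05
position: [0.496, 0.0805, 0.0754]
tool_rot: [0.151, 0.989, -0.0, -0.0]
ft_force: [-1.1, -0.8, 0.4]
grip_width: 0.0005
grip_force: 0.7
time: 9.3
position: [0.4962, 0.0809, 0.0753]
tool_rot: [0.151, 0.989, -0.001, -0.001]
ft_force: [-1.9, -5.8, 0.9]
grip_width: 0.0002
grip_force: 3.0
```

```bash
python3 -m handwheel '[[0,0.003,0,0],[-0.001,0.006,0,0],[-0.001,0.006,0,0]]'
```

```text
time: 9.55
position: [0.4964, 0.0813, 0.0753]
tool_rot: [0.15, 0.989, -0.002, -0.002]
ft_force: [-2.4, -12.4, 1.5]
grip_width: 0.0008
grip_force: 5.5
```

It is locked: 12 N with no movement. I'll back off the wall, lift clear and check.

```bash
python3 -m handwheel '[[0,-0.02,0,0],[0,-0.04,0,0],[0,-0.04,0,0],[0,-0.04,-0.1,0],[0,-0.04,-0.2,0],[0,-0.04,-0.3,0],[0,-0.04,-0.4,0],[0,-0.04,-0.45,0],[0,-0.04,-0.45,0],[0,-0.04,-0.45,0]]'
python3 - <<'E'
from h import *
np.set_printoptions(precision=4,suppress=True)
c=cam("wrist"); cv2.imwrite("pics/w2.png",c["frame"][:,:,::-1])
for l,z in dict(plunger_top=.064,pin_tip=.054).items():
    for r in vision.look_for("wrist",l)[:2]: print(l,r["conf"],r["point"],ray(c,r["point"],z))
E
```

```text
time: 10.38
position: [0.4949, 0.0724, 0.2111]
tool_rot: [0.151, 0.988, 0.0, 0.001]
ft_force: [-0.1, -0.0, -1.1]
grip_width: 0.0004
grip_force: 0.0
plunger_top 0.79 [193.5, 267.5] [0.485  0.0637 0.064 ]
pin_tip 0.69 [183.8, 263.7] [0.4781 0.0622 0.054 ]
pin_tip 0.68 [195.0, 265.0] [0.4877 0.0602 0.054 ]
```

View pics/w2.png

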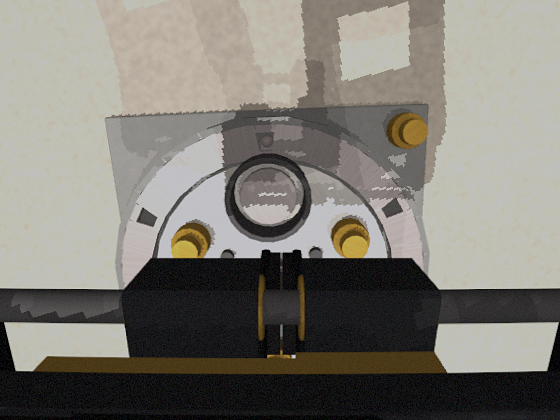

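The cup centre at about (0.485, 0.064) is within 3 mm of the expected spot. The pin shows in the next hole at pixel (141, 265), the spare blank still stands on its corner, and the gripper is clear.

```bash
python3 -c "
from rig import job
print(job.hand_in())"
```

```text
the job is handed in; nothing more can be done
None
```

The table is swung 60° clockwise with its pin up and locked in the next hole, the arm is clear, and the job was handed in at about 10 s; the hand-in returned no verdict, and I did not directly check the plug and most bystanders at the end.

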